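# Burnish the feed spout's edge

### The arm

A 6-joint arm with a two-finger parallel gripper is mounted at the origin on the work surface. World frame = base frame: x ahead of the robot, y to its left, z up, the work surface at z = 0. Lengths are in m, angles in degrees, forces in N, time in s.
With the tool pointing down it reaches from about 0.275 to 0.725 m from the base axis. Payload 5.6 kg.
Tool frame: the origin (TCP) lies midway between the tips of the shut fingers; the grasp point (between the pads) lies 19 mm behind it; z points along the fingers, y is the line along which they close (so a half turn about z gives the same grasp; the last joint's range is limited). The gripper opens to 85 mm and grips with 20 to 120 N. Pads are 22 mm wide; open, the fingers measure 114 mm over their backs; the gripper's body (76 mm by 85 mm) begins 54 mm behind the grasp point. The pads swing forward as they close: fully open they stand 13 mm farther back than shut.
Start: joints at [-60.871, 14.616, 6.199, 0, -81.583, -16.306], TCP at [0.122, -0.536, 0.231] pointing down, gripper open.
Joint ranges: [-168.99, 168.99], [-69.2, 112.95], [-62.41, 85.93], [-164.36, 98.24], [-168.68, -3.75], [-174.98, 174.98]. Speed limits (degrees/s): [147.25, 147.25, 180, 180, 180, 180].

### API

Orientations are given as [roll, pitch, yaw] about the fixed x, y, z axes, in that order (R = Rz(yaw) Ry(pitch) Rx(roll)).
In Python, from plant import read_state, read_camera, camera_model, job_done gives the robot as it stands. The module is installed in compiled form; this text tells all that it offers.
- The arm moves only by the shell command python3 -m inch 'ROWS' [FORCE]. ROWS is JSON, a list of rows, each a list of 3 entries, a list of its own where there are three numbers: the turn, a rotation vector about the tool's x, y, z in rad, then the shift along the tool's x, y, z in m, then the opening, from 0 (shut) to 1 (fully open). In form: [[[rx, ry, rz], [tx, ty, tz], hand], ...]. A call has 1 to 8 rows; each row is the pose to reach, as a shift and turn from the pose commanded when the call began, along the tool's axes at that moment; what a row does not reach only later rows make up. A row lasts 1/10 s, in which the tool goes at most 50 mm and 8.59 degrees, less where a joint would pass 70% of its speed; a pose out of reach is approached as far as the arm can. A call with a gripper value outside its range is refused whole. The fingers move at their own pace and stop on an object; FORCE is the grip in N (left out, the last holds). Time passes only in rows, so rows that repeat a pose let the fingers close. It gives the time, the measured TCP pose, the force, the opening and the grip force at its end, in the units of the state.
- read_state(): the state, without advancing time (a new reading comes with each control period).
- read_camera(name): name is "scene" or "side" or "wrist"; returns the picture (400x640x3 uint8, blue, green, red); there is no depth.
- camera_model(name): a dict with "intrinsics" (3x3 intrinsics, pixels), "view" (4x4, takes a point from world to camera coordinates). Camera axes: x right, y up, looking along -z (the intrinsics and any distortion apply to the point x, -y, -z); pixel columns grow to the right and rows downward; lengths in m; the calibration is good to about 2 mm. A picture is of the moment at which its call begins: read the wrist's pose just before it. camera_model takes no time and is no camera call; for the wrist camera it gives the pose at the moment of the call.
- job_done(): hands the job in; it is judged then, once.
The state is a dict: "clock": time; "qpos": joint angles; "joint_velocities": joint speeds; "joint_efforts": joint torques, N m; "eef_pos": TCP position; "ee_rot": TCP orientation; "force": force on the tool from outside, world axes, zero at the start; "moment": the same for the moment, N m; "grip_width": finger opening in m; "gripper_force": force on a finger pad.
Only numpy, scipy, OpenCV 4.12 (cv2) and the standard library are available. Lean on these libraries where they do the work, as an engineer would, in place of code of your own. Each camera call takes 0.05 s, during which the arm holds its last target. There are 200 camera calls.

### The job

Take the orange-handled burnisher from its wooden block and rub its steel ball around the inside edge of the upright steel spout's mouth: start at the side with the red mark and go one full circle anticlockwise (seen from above) back to the mark, keeping the ball lightly in touch with the edge all the way round and never pressing hard (well under 20 N), so that no sharp edge is left for the rabbit. Then stand the burnisher back in its block, fully down and upright, and leave the other things alone.

Things in the scene. Friction and masses are not known exactly. Their poses are not given: they have to be found in the camera images.
- base: round blue base, 130 mm across, 12 mm high, fixed, origin at the centre of its underside, z up. A red mark lies on its top at its +x side, 40 to 64 mm out; anticlockwise from above runs from +x to +y. It holds an upright steel tube, the spout: outside 64 mm, inside 56 mm across, rim 72 mm above the base's underside, bore 60 mm deep, rigid. Three blue jaws 32 mm high stand around it
- mouth (a point): point on the base's own centre line at the height of the spout's rim. The spout is NOT centred on it: the true centre of the mouth lies 3.5 mm aside in a direction that differs every time and is not measured, so the edge must be found and followed by feel
- burnisher: tool upright in the block: square orange handle 24 x 24 mm (faces along its x and y, z = 6 to 66 mm) on a black flange 36 mm across, 6 mm thick; below it a steel shank 10 mm thick with a steel ball 14 mm across. 120 to 195 g. Origin: centre of the flange's underside, z up. Grip it low on the handle and firmly (about 100 N): side load on the ball tends to turn it
- ball (a point): centre of the burnisher's steel ball (radius 7 mm), on the tool's axis 27 mm below the flange's underside. For the rubbing, hold it at or just below the height of the rim (e.g. 3 mm below; from 9 mm below to 5 mm above counts). Held firmly and pushed against the edge, it pushes back roughly 8 N per mm
- block: wooden block 80 x 80 x 55 mm, fixed, origin at the centre of its underside, with an upright hole 22 mm across and 45 mm deep in the middle of its top, mouth chamfered 3 mm. The tool stands in it with the flange's underside on the block's top
- block_hole (a point): centre of the mouth of the block's hole, 55 mm above its underside
- dispenser: bystander: clear pellet dispenser, 100 mm across, 191 mm tall, origin at its underside
- bowl: bystander: steel bowl, 130 mm across, 50 mm high, origin at its underside
- brush: bystander: blue brush, lying
- chewball: bystander: wicker chew ball 72 mm across, origin at its underside
- jar: bystander: glass jar 64 mm across, 100 mm tall, origin at its underside
- offcut: bystander: loose steel ring sawn off the spout, 64 mm across, 22 mm high, lying flat, origin at its underside
Not all that is in view belongs to the job. Of the things that look like the burnisher, the middle-sized one is meant. Of the things shaped like the base, the blue one is meant.

How it is judged (in metres and radians):
On the way, in this order (a step that is already met when the one before it is completed fails the run):
1. the burnisher is lifted clear of its block (z of ball in the frame of block above 0.07 m), for 0.1 s.
2. the ball rubs on the inner edge of the mouth, at the red mark (anticlockwise from above), with more than 0.7 N (x of ball in the frame of base above 0.012 m and y of ball in the frame of base between -0.007 and 0.007 m and z of ball in the frame of base between 0.063 and 0.077 m and horizontal distance between ball and mouth below 0.028 m and contact force between burnisher and base above 0.7 N), for 0.3 s.
3. the ball rubs on the inner edge of the mouth, an eighth of the way round (anticlockwise from above), with more than 0.7 N (x of ball in the frame of base above 0.009 m and y of ball in the frame of base above 0.009 m and z of ball in the frame of base between 0.063 and 0.077 m and horizontal distance between ball and mouth below 0.028 m and contact force between burnisher and base above 0.7 N), for 0.3 s.
4. the ball rubs on the inner edge of the mouth, a quarter of the way round (anticlockwise from above), with more than 0.7 N (y of ball in the frame of base above 0.012 m and x of ball in the frame of base between -0.007 and 0.007 m and z of ball in the frame of base between 0.063 and 0.077 m and horizontal distance between ball and mouth below 0.028 m and contact force between burnisher and base above 0.7 N), for 0.3 s.
5. the ball rubs on the inner edge of the mouth, three eighths round (anticlockwise from above), with more than 0.7 N (x of ball in the frame of base below -0.009 m and y of ball in the frame of base above 0.009 m and z of ball in the frame of base between 0.063 and 0.077 m and horizontal distance between ball and mouth below 0.028 m and contact force between burnisher and base above 0.7 N), for 0.3 s.
6. the ball rubs on the inner edge of the mouth, half way round (anticlockwise from above), with more than 0.7 N (x of ball in the frame of base below -0.012 m and y of ball in the frame of base between -0.007 and 0.007 m and z of ball in the frame of base between 0.063 and 0.077 m and horizontal distance between ball and mouth below 0.028 m and contact force between burnisher and base above 0.7 N), for 0.3 s.
7. the ball rubs on the inner edge of the mouth, five eighths round (anticlockwise from above), with more than 0.7 N (x of ball in the frame of base below -0.009 m and y of ball in the frame of base below -0.009 m and z of ball in the frame of base between 0.063 and 0.077 m and horizontal distance between ball and mouth below 0.028 m and contact force between burnisher and base above 0.7 N), for 0.3 s.
8. the ball rubs on the inner edge of the mouth, three quarters round (anticlockwise from above), with more than 0.7 N (y of ball in the frame of base below -0.012 m and x of ball in the frame of base between -0.007 and 0.007 m and z of ball in the frame of base between 0.063 and 0.077 m and horizontal distance between ball and mouth below 0.028 m and contact force between burnisher and base above 0.7 N), for 0.3 s.
9. the ball rubs on the inner edge of the mouth, seven eighths round (anticlockwise from above), with more than 0.7 N (x of ball in the frame of base above 0.009 m and y of ball in the frame of base below -0.009 m and z of ball in the frame of base between 0.063 and 0.077 m and horizontal distance between ball and mouth below 0.028 m and contact force between burnisher and base above 0.7 N), for 0.3 s.
10. the ball rubs on the inner edge of the mouth, back at the red mark (anticlockwise from above), with more than 0.7 N (all of step 2), for 0.3 s.
At the end, for the whole second after the job is handed in: the burnisher, after its full circle, stands released and still in the block's hole: ball within 6 mm of the hole's axis, flange within 3 mm of the block's top, tilt under 0.08 rad (horizontal distance between ball and block_hole below 0.006 m and z of burnisher in the frame of block between 0.052 and 0.058 m and angle between burnisher's own z axis and vertical below 0.08 rad and linear speed of burnisher below 0.02 m/s); the robot touches nothing.
It fails at once if the burnisher presses on the spout or base with more than 20 N (contact force between burnisher and base above 20 N).
It fails at once if the gripper's fingers push on the spout or base with more than 5 N (contact force between the fingers and base above 5 N).
It fails at once if a bystander is moved more than 15 mm (distance of any of dispenser, bowl, brush, chewball, jar, offcut from where it was at the start of the episode above 0.015 m).
It also fails if it takes over 72 s, if anything falls off the work surface, if the arm or the gripper's body presses on something with over 40 N, if the wrist force passes 120 N, or if a joint passes its speed limit or range.

## Working session

There is one attempt and no reset: what is moved stays moved. The work goes in short steps, Python scripts to look and compute and a shell command to move; the robot and the scene stay as the last step left them, time stands still between calls to the robot, and variables do not carry over. Pictures are saved under pics/ and viewed, at most 10 in all, crops included, and the job is handed in when it is done.

```bash
mkdir -p pics; cat > h.py <<'E'
import numpy as np,cv2
from plant import read_state,read_camera,camera_model
def snap(n,f):
    m=camera_model(n);im=read_camera(n);cv2.imwrite(f'pics/{f}.png',im);np.savez(f'pics/{f}.npz',K=m['intrinsics'],V=m['view']);return im
def ray(f,u,v):
    d=np.load(f'pics/{f}.npz');K,V=d['K'],d['V']
    a=np.linalg.solve(K,[u,v,1.]);c=np.array([a[0],-a[1],-1.])
    R=V[:3,:3];o=-R.T@V[:3,3];return o,R.T@c
def onz(f,u,v,z):
    o,d=ray(f,u,v);return o+d*(z-o[2])/d[2]
E
python3 - <<'E'
from h import *
print(camera_model('scene'))
a=snap('scene','s0');b=snap('side','d0');w=snap('wrist','w0')
print(read_state())
E
```

```text
{'intrinsics': array([[374.46538551,   0.        , 325.51509735],
       [  0.        , 374.46538551, 200.86532848],
       [  0.        ,   0.        ,   1.        ]]), 'view': array([[ 2.05579937e-01,  9.78640226e-01, -4.43922395e-04,
        -2.20450899e-01],
       [-6.01938940e-01,  1.26805090e-01,  7.88409780e-01,
         2.77981996e-01],
       [ 7.71625817e-01, -1.61814019e-01,  6.15150243e-01,
        -1.43367304e+00],
       [ 0.00000000e+00,  0.00000000e+00,  0.00000000e+00,
         1.00000000e+00]])}
{'clock': 0.15, 'qpos': array([-6.08695371e+01,  1.46456596e+01,  6.14703086e+00, -1.91015042e-02,
       -8.15825937e+01, -1.63062756e+01]), 'joint_velocities': array([ 0.1075819 , -0.12925674,  0.26908106,  0.0646402 , -0.04329254,
       -0.06058674]), 'joint_efforts': array([-1.56881888e-03, -3.86937654e+01,  2.38084513e+01,  5.36659554e+00,
       -4.52711611e-03, -6.62205352e-06]), 'eef_pos': array([ 0.12203639, -0.53591017,  0.23059836]), 'ee_rot': array([ 1.79916740e+02, -4.67325578e-03, -1.67178619e+02]), 'force': array([ 0.58982966, -1.03840754, -0.35611638]), 'moment': array([-0.00129346,  0.03910903, -0.03176582]), 'gripper_force': 0.0, 'grip_width': 0.08544647254254453}
```

View pics/s0.png

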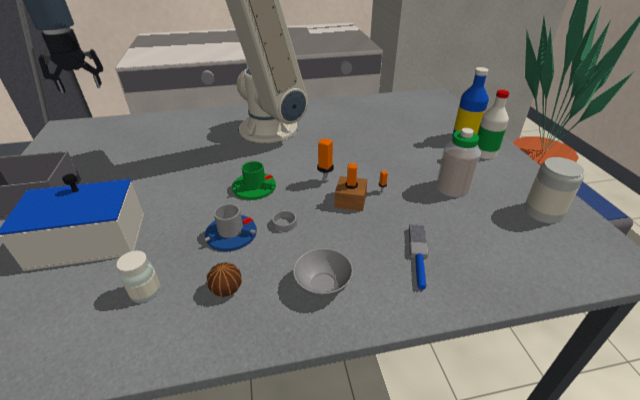

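View pics/d0.png

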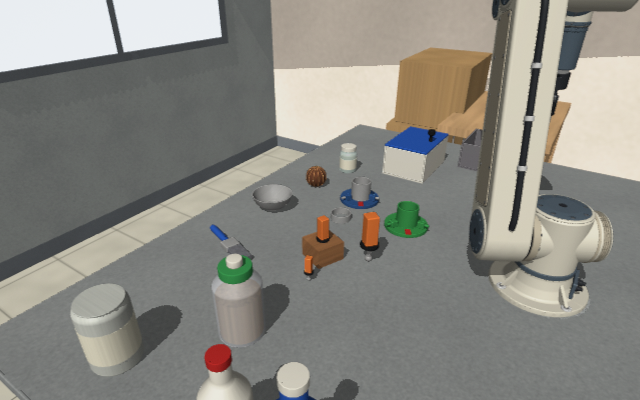

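Scene view: orange candidates are the large tool (325,158), the medium one in the wooden block (352,178) and the small one (383,180). The medium one in the block is meant. The bases are green (254,185) and blue (231,231), so blue is meant, with its red mark near (248,222). The side view agrees: medium tool at (323,230), blue base at (360,197).

```bash
cat >> h.py <<'E'
def comps(im,lo,hi,box,amin=8):
    m=cv2.inRange(cv2.cvtColor(im,cv2.COLOR_BGR2HSV),np.array(lo),np.array(hi))
    x0,y0,x1,y1=box;k=np.zeros_like(m);k[y0:y1,x0:x1]=m[y0:y1,x0:x1]
    n,l,s,c=cv2.connectedComponentsWithStats(k)
    return k,[(s[i].tolist(),c[i].round(1).tolist()) for i in range(1,n) if s[i][4]>=amin]
def tri(f,p,g,q):
    o,d=ray(f,*p);a,b=ray(g,*q);t=np.linalg.lstsq(np.c_[d,-b],a-o,rcond=None)[0]
    x,y=o+d*t[0],a+b*t[1];return (x+y)/2,np.linalg.norm(x-y)
E
python3 - <<'E'
from h import *
for f,ob,bb in (('s0',(300,130,400,215),(195,200,265,255)),('d0',(290,200,390,290),(335,175,385,212))):
    im=cv2.imread(f'pics/{f}.png')
    print(f,'orange',comps(im,(5,200,150),(14,255,255),ob)[1])
    k,c=comps(im,(100,150,50),(125,255,255),bb);print('blue',c)
    p=cv2.findNonZero(k);print('hull',cv2.fitEllipse(cv2.convexHull(p)))
    for lo,hi in(((0,200,100),(4,255,255)),((172,150,100),(180,255,255))): print('red',comps(im,lo,hi,bb,3)[1])
s=cv2.imread('pics/s0.png')[125:265,190:410]; cv2.imwrite('pics/c0.png',cv2.resize(s,None,fx=3.6,fy=3.6,interpolation=cv2.INTER_CUBIC))
E
```

```text
s0 orange [([319, 139, 13, 28, 146], [327.7, 149.3]), ([348, 164, 9, 9, 44], [352.6, 166.4]), ([381, 171, 6, 4, 18], [383.7, 172.4])]
blue [([242, 216, 4, 4, 11], [243.1, 217.2]), ([205, 221, 51, 30, 772], [229.6, 237.8])]
hull ((230.1961669921875, 232.55865478515625), (34.449119567871094, 51.29273223876953), 77.42777252197266)
red [([244, 218, 8, 5, 21], [247.3, 220.1])]
red [([243, 218, 7, 6, 14], [245.6, 220.8])]
d0 orange []
blue [([341, 190, 37, 19, 303], [358.6, 200.4])]
hull ((359.1419982910156, 198.2264404296875), (19.788116455078125, 37.815948486328125), 92.80831146240234)
red [([359, 203, 3, 3, 9], [360.0, 204.0])]
red [([358, 202, 1, 3, 3], [358.0, 203.0])]
```

View pics/c0.png

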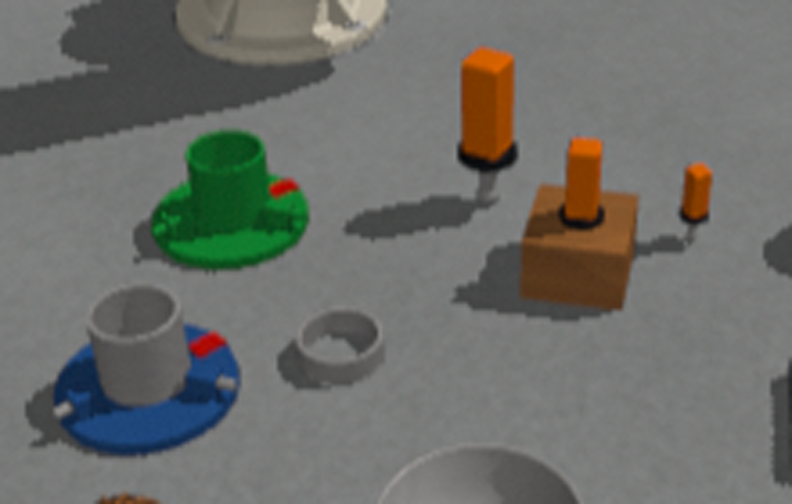

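Crop: the medium orange tool stands in the wooden block (handle top about (352,165) in the scene). The blue base has its red mark at (247,220), and the rabbit-tool decoys stand free.

```bash
python3 - <<'E'
from h import *
print('handle top',onz('s0',352.5,165.3,.121))
print('block top corners',[onz('s0',190+u/3.6,125+v/3.6,.055).round(3) for u,v in((540,187),(637,197),(628,259),(525,243))])
print('base',onz('s0',230.2,232.5,.008),onz('d0',359.1,198.2,.008),'red',onz('s0',247,220.3,.012))
print('offcut',onz('s0',284.5,221,.011),'bigtool',onz('s0',325,182,0),'small',onz('s0',382,190,0),'jar/green',onz('s0',253,186,.006))
s=read_state();m=camera_model('wrist');V=m['view'];R=V[:3,:3]
print('wrist cam pos',-R.T@V[:3,3],'look',-R[2],'up',R[1],m['intrinsics'])
E
```

```text
handle top [0.50287649 0.19350038 0.121     ]
block top corners [array([0.456, 0.172, 0.055]), array([0.485, 0.244, 0.055]), array([0.561, 0.214, 0.055]), array([0.526, 0.143, 0.055])]
base [ 0.5764047  -0.14561515  0.008     ] [ 0.56755626 -0.13952262  0.008     ] red [ 0.54176329 -0.10105227  0.012     ]
offcut [ 0.56388621 -0.00411416  0.011     ] bigtool [0.39505854 0.14065507 0.        ] small [0.47082806 0.29878925 0.        ] jar/green [ 0.37926594 -0.0769916   0.006     ]
wrist cam pos [ 0.05450626 -0.55123632  0.37333904] look [ 0.26563929  0.0626716  -0.96203328] up [-0.93804895 -0.21348658 -0.27292424] [[328.03131215   0.         320.53420865]
 [  0.         328.03131215 201.47874351]
 [  0.           0.           1.        ]]
```

```bash
python3 -m inch '[[[0,0,0],[-0.526,0.283,-0.03],1],[[0,0,0],[-0.526,0.283,-0.03],1],[[0,0,0],[-0.526,0.283,-0.03],1],[[0,0,0],[-0.526,0.283,-0.03],1],[[0,0,0],[-0.526,0.283,-0.03],1],[[0,0,0],[-0.526,0.283,-0.03],1],[[0,0,0],[-0.526,0.283,-0.03],1],[[0,0,0],[-0.526,0.283,-0.03],1]]'
```

```text
clock: 0.95
eef_pos: [0.4242, -0.2718, 0.2514]
ee_rot: [180.0, 0.0, -167.2]
force: [0.7, -1.5, -0.5]
grip_width: 0.0857
gripper_force: 0.0
```

```bash
python3 -m inch '[[[0,0,0],[-0.172,0.092,-0.02],1],[[0,0,0],[-0.172,0.092,-0.02],1],[[0,0,0],[-0.172,0.092,-0.02],1],[[0,0,0],[-0.172,0.092,-0.02],1],[[0,0,0],[-0.172,0.092,-0.02],1],[[0,0,0],[-0.172,0.092,-0.02],1],[[0,0,0],[-0.172,0.092,-0.02],1]]'
python3 - <<'E'
from h import *
s=read_state();print(s['eef_pos'],s['qpos'],s['ee_rot'],s['force'])
im=snap('wrist','w1')
E
```

```text
clock: 1.65
eef_pos: [0.5699, -0.1462, 0.2712]
ee_rot: [-180.0, -0.0, -167.2]
force: [0.6, -0.3, 0.2]
grip_width: 0.085
gripper_force: 0.0
[ 0.56987304 -0.14621887  0.27123743] [ 8.28926676e-01  1.87255925e+01  1.75789108e+01  7.58438879e-03
 -8.88826806e+01 -7.80293006e+01] [-1.79998672e+02 -3.02965707e-02 -1.67200224e+02] [ 0.58934761 -0.26494804  0.1863629 ]
```

View pics/w1.png

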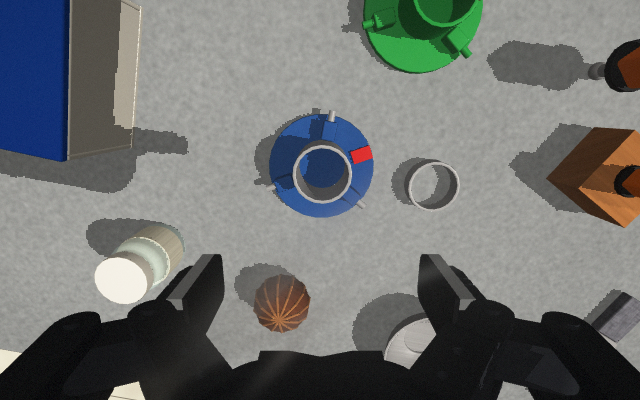

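The wrist view shows the blue base centred at about (322,165), its red mark at (361,155) toward the offcut (432,185), and the block with the tool at the right edge (610,178).

```bash
cat >> h.py <<'E'
def circ(P):
    A=np.c_[2*P[:,:2],np.ones(len(P))];x=np.linalg.lstsq(A,(P[:,:2]**2).sum(1),rcond=None)[0];r=np.sqrt(x[2]+x[0]**2+x[1]**2)
    return x[:2],r,np.hypot(*(P[:,:2]-x[:2]).T)-r
E
python3 - <<'E'
from h import *
im=cv2.imread('pics/w1.png')
k,c=comps(im,(100,150,40),(125,255,255),(262,105,380,222),30);print(c)
h=cv2.convexHull(cv2.findNonZero(k))[:,0]
P=np.array([onz('w1',u+.0,v+.0,.012) for u,v in h])
for _ in range(3):
    c0,r,e=circ(P);print(c0,r,len(P),abs(e).max());P=P[abs(e)<max(.0015,2*e.std())]
rm=[]
for lo,hi in(((0,180,100),(5,255,255)),((172,150,100),(180,255,255))): rm.append(comps(im,lo,hi,(340,135,385,175),3)[0])
u,v=cv2.findNonZero(rm[0]|rm[1])[:,0].mean(0);R=onz('w1',u,v,.012)
d=R[:2]-c0;print('red',R,'dist',np.hypot(*d),'yaw',np.degrees(np.arctan2(d[1],d[0])))
# rim of spout: bright grey outer
E
```

```text
[([270, 115, 103, 101, 4076], [313.1, 155.7]), ([300, 149, 44, 38, 1243], [320.8, 166.7])]
[ 0.56868913 -0.14705107] 0.062175906119894965 34 0.011847936964637526
[ 0.57016329 -0.14537349] 0.06348598699338134 31 0.003877571333073572
[ 0.57047254 -0.1451837 ] 0.06368841320131309 30 0.0013106562558268045
red [ 0.54375143 -0.10066111  0.012     ] dist 0.05192570333923333 yaw 120.970906319709
```

```bash
python3 -m inch '[[[0,0,0],[-0.012,0.345,0.03],1],[[0,0,0],[-0.012,0.345,0.03],1],[[0,0,0],[-0.012,0.345,0.03],1],[[0,0,0],[-0.012,0.345,0.03],1],[[0,0,0],[-0.012,0.345,0.03],1],[[0,0,0],[-0.012,0.345,0.03],1],[[0,0,0],[-0.012,0.345,0.03],1],[[0,0,0],[-0.012,0.345,0.03],1]]'
python3 -m inch '[[[0,0,0],[0,0,0],1]]'
python3 - <<'E'
from h import *
s=read_state();print(s['eef_pos'],s['qpos'],s['ee_rot'],s['force'])
im=snap('wrist','w2')
E
```

```text
clock: 2.5
eef_pos: [0.5039, 0.1965, 0.2407]
ee_rot: [179.9, -0.1, -167.0]
force: [-0.1, -0.6, -0.2]
grip_width: 0.0854
gripper_force: 0.0
clock: 2.6
eef_pos: [0.5052, 0.1931, 0.2416]
ee_rot: [-180.0, 0.0, -167.1]
force: [-0.2, -0.9, -0.1]
grip_width: 0.0857
gripper_force: 0.0
[0.5051608  0.19311725 0.24161921] [ 3.75194945e+01  1.34001206e+01  6.08351494e+00  1.41270374e-02
 -8.26727539e+01 -1.14644694e+02] [-1.79991701e+02  1.55139484e-02 -1.67123398e+02] [-0.18171425 -0.86302932 -0.08856632]
```

View pics/w2.png

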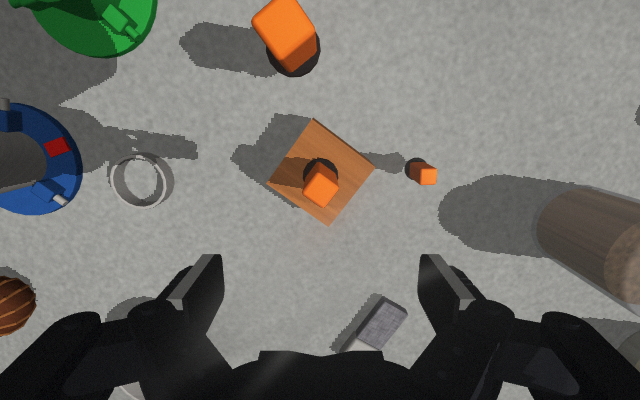

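The wrist view shows the block's top as a diamond centred at about (320,172), with the burnisher's top face at (321,187), the big decoy at (285,35) and the small one at (427,175).

```bash
python3 - <<'E'
from h import *
im=cv2.imread('pics/w2.png');hsv=cv2.cvtColor(im,cv2.COLOR_BGR2HSV)
print(hsv[187,321],hsv[201,322],hsv[160,350],hsv[215,330],hsv[175,305],hsv[180,285])
box=(260,110,385,235)
for V in(200,225,240):
    k,c=comps(im,(5,200,V),(16,255,255),box,20);print(V,c)
    if c:
        P=np.array([onz('w2',u,v,.121)[:2] for u,v in cv2.findNonZero(k)[:,0]],np.float32);print(cv2.minAreaRect(P))
k,c=comps(im,(5,80,60),(20,215,255),box,50);print(c)
P=np.array([onz('w2',u,v,.055)[:2] for u,v in cv2.findNonZero(k)[:,0]],np.float32);print('block',cv2.minAreaRect(P))
# black flange
k,c=comps(im,(0,0,0),(180,255,40),(295,150,345,215),20);print('black',c)
E
```

```text
[ 12 208 242] [ 12 202 240] [ 13 159 175] [ 13 138 179] [ 4 48 37] [ 13 158 102]
200 [([304, 173, 35, 34, 650], [320.6, 189.4])]
((0.500785231590271, 0.19283819198608398), (0.021606605499982834, 0.02199198678135872), 66.94476318359375)
225 [([305, 174, 33, 33, 598], [321.0, 189.6])]
((0.5007926225662231, 0.1931644231081009), (0.020745713263750076, 0.02109973318874836), 66.22846984863281)
240 [([309, 175, 28, 30, 407], [322.1, 188.8])]
((0.500810980796814, 0.192596435546875), (0.018932651728391647, 0.018896104767918587), 65.48599243164062)
[([266, 118, 110, 109, 5996], [320.5, 172.9])]
block ((0.5006678700447083, 0.19253483414649963), (0.0802946537733078, 0.08210353553295135), 66.53286743164062)
black [([303, 158, 18, 22, 96], [308.9, 167.3])]
```

```bash
python3 -m inch '[[[0,0,-0.935],[0.0044,0.0006,0.02],1],[[0,0,-0.935],[0.0044,0.0006,0.04],1],[[0,0,-0.935],[0.0044,0.0006,0.06],1],[[0,0,-0.935],[0.0044,0.0006,0.08],1],[[0,0,-0.935],[0.0044,0.0006,0.08],1],[[0,0,-0.935],[0.0044,0.0006,0.08],1],[[0,0,-0.935],[0.0044,0.0006,0.08],1],[[0,0,-0.935],[0.0044,0.0006,0.08],1]]'
python3 -m inch '[[[0,0,0],[0,0,0],1]]'
python3 -c "
from h import *
s=read_state();print(s['eef_pos'],s['ee_rot'],s['qpos'])"
```

```text
clock: 3.45
eef_pos: [0.5016, 0.1911, 0.1618]
ee_rot: [-180.0, 0.0, -113.8]
force: [-0.6, -0.7, 0.2]
grip_width: 0.0852
gripper_force: 0.0
clock: 3.55
eef_pos: [0.5015, 0.1917, 0.1617]
ee_rot: [-180.0, 0.0, -113.8]
force: [0.7, 0.3, -0.1]
grip_width: 0.0851
gripper_force: 0.0
[0.50149053 0.19165358 0.16171626] [-1.79977194e+02  2.54979100e-02 -1.13793182e+02] [ 3.76348347e+01  1.49120157e+01 -3.64725905e+00  8.26510123e-03
 -7.14074256e+01 -6.14306549e+01]
```

```bash
python3 -m inch '[[[0,0,0],[-0.0007,0.001,0.035],1],[[0,0,0],[-0.0007,0.001,0.07],1],[[0,0,0],[-0.0007,0.001,0.09],1],[[0,0,0],[-0.0007,0.001,0.097],1],[[0,0,0],[-0.0007,0.001,0.097],1],[[0,0,0],[-0.0007,0.001,0.097],1]]'
python3 -m inch '[[[0,0,0],[0,0,0],0],[[0,0,0],[0,0,0],0],[[0,0,0],[0,0,0],0],[[0,0,0],[0,0,0],0],[[0,0,0],[0,0,0],0],[[0,0,0],[0,0,0],0],[[0,0,0],[0,0,0],0],[[0,0,0],[0,0,0],0]]' 100
```

```text
clock: 4.15
eef_pos: [0.5015, 0.1942, 0.0657]
ee_rot: [-179.9, 0.1, -113.6]
force: [0.4, -0.0, -0.0]
grip_width: 0.0856
gripper_force: 0.0
clock: 4.95
eef_pos: [0.5009, 0.1942, 0.0649]
ee_rot: [-180.0, 0.0, -113.6]
force: [-0.8, -0.2, 5.7]
grip_width: 0.0229
gripper_force: 98.3
```

```bash
python3 -m inch '[[[0,0,0],[0,0,-0.01],0],[[0,0,0],[0,0,-0.03],0],[[0,0,0],[0,0,-0.055],0],[[0,0,0],[0,0,-0.08],0],[[0,0,0],[0,0,-0.1],0],[[0,0,0],[0,0,-0.11],0],[[0,0,0],[0,0,-0.11],0],[[0,0,0],[0,0,-0.11],0]]'
python3 -m inch '[[[0,0,0],[0.028,-0.02,0],0],[[0,0,0],[0.056,-0.04,0],0],[[0,0,0],[0.085,-0.06,0],0],[[0,0,0],[0.113,-0.08,0],0],[[0,0,0],[0.142,-0.1,0],0],[[0,0,0],[0.17,-0.12,0],0],[[0,0,0],[0.198,-0.14,0],0],[[0,0,0],[0.226,-0.16,0],0]]'
python3 -m inch '[[[0,0,0],[0.028,-0.02,0],0],[[0,0,0],[0.048,-0.033,0],0],[[0,0,0],[0.057,-0.039,0],0],[[0,0,0],[0.057,-0.039,0],0],[[0,0,0],[0.057,-0.039,0],0],[[0,0,0],[0.057,-0.039,0],0]]'
python3 - <<'E'
from h import *
s=read_state();print(s['eef_pos'],s['qpos'],s['ee_rot'],s['force'],s['grip_width'])
snap('side','d1');im=cv2.imread('pics/d1.png')[120:260,250:460];cv2.imwrite('pics/d1c.png',cv2.resize(im,None,fx=3.6,fy=3.6,interpolation=cv2.INTER_CUBIC))
E
```

```text
clock: 5.75
eef_pos: [0.4998, 0.1938, 0.1732]
ee_rot: [179.9, -0.1, -113.6]
force: [-0.5, 0.2, -2.5]
grip_width: 0.0231
gripper_force: 97.9
clock: 6.55
eef_pos: [0.5558, -0.0785, 0.1726]
ee_rot: [179.8, -0.1, -113.6]
force: [0.3, 0.0, -1.2]
grip_width: 0.0228
gripper_force: 98.1
clock: 7.15
eef_pos: [0.5693, -0.1441, 0.174]
ee_rot: [180.0, 0.0, -113.5]
force: [0.6, 0.4, -2.3]
grip_width: 0.0232
gripper_force: 98.1
[ 0.56927969 -0.1440564   0.1740202 ] [ 1.03059489e+00  2.01044790e+01  5.50913725e+00 -2.08688785e-02
 -7.54421839e+01 -2.45749970e+01] [ 1.79957474e+02  2.75937799e-03 -1.13549655e+02] [ 0.61346068  0.4244764  -2.33399815] 0.023228680845277797
```

View pics/d1c.png

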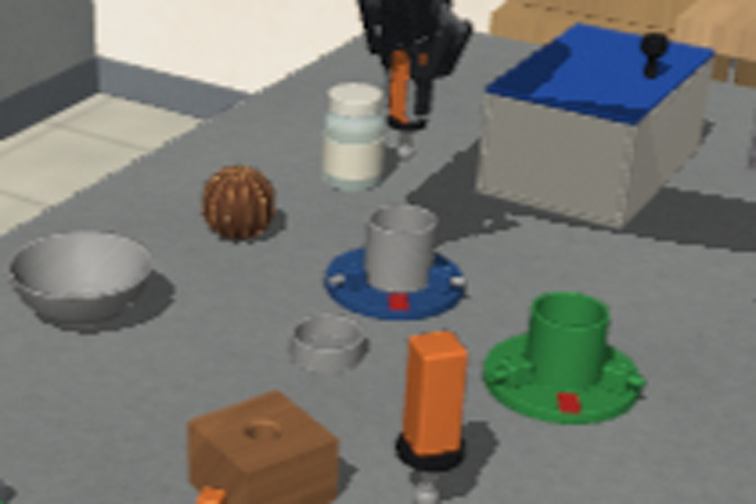

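The side crop shows the tool held upright above the blue spout (ball at about (404,148) in the crop), and nothing else has moved.

```bash
cat > g.py <<'E'
import sys,numpy as np
from plant import read_state
s=read_state();f=s['force'];e=s['eef_pos']
b=np.array([.5,0,-2.0]);f=f-b
a=np.radians(-113.55);x=np.array([np.cos(a),np.sin(a)]);y=np.array([np.sin(a),-np.cos(a)])
d=e[:2]-[.5703,-.1452]
print('t%.2f'%s['clock'],'TCPrel tool mm',(1e3*np.array([d@x,d@y])).round(1),'z',e[2].round(4),'F tool',(f[:2]@x).round(1),(f[:2]@y).round(1),'z',f[2].round(1),'|F|',np.hypot(*f[:2]).round(1))
sys.exit(np.hypot(*f[:2])>float(sys.argv[1]) if len(sys.argv)>1 else 0)
E
python3 -m inch '[[[0,0,0],[0.0006,-0.0013,0.015],0],[[0,0,0],[0.0006,-0.0013,0.03],0],[[0,0,0],[0.0006,-0.0013,0.045],0],[[0,0,0],[0.0006,-0.0013,0.058],0],[[0,0,0],[0.0006,-0.0013,0.066],0],[[0,0,0],[0.0006,-0.0013,0.068],0],[[0,0,0],[0.0006,-0.0013,0.068],0],[[0,0,0],[0.0006,-0.0013,0.068],0]]' >/dev/null; python3 g.py
for i in 1 2 3; do python3 -m inch '[[[0,0,0],[0,0,0],0]]'>/dev/null; python3 g.py; done; python3 -c "from h import *;print(read_state()['force'])"
```

```text
t8.00 TCPrel tool mm [ 0.5 -1. ] z 0.1072 F tool -0.0 0.8 z 1.1 |F| 0.8
t8.10 TCPrel tool mm [ 0.6 -0.9] z 0.1071 F tool -0.3 1.4 z 0.3 |F| 1.4
t8.20 TCPrel tool mm [ 0.7 -0.8] z 0.1069 F tool -0.2 0.2 z 0.3 |F| 0.2
t8.30 TCPrel tool mm [ 0.8 -0.7] z 0.1067 F tool -0.2 0.9 z 0.5 |F| 0.9
[-0.22977813  0.50659152 -1.52426363]
```

```bash
python3 -m inch '[[[0,0,0],[-0.003,0.004,0],0],[[0,0,0],[-0.006,0.008,0],0],[[0,0,0],[-0.0085,0.0117,0],0],[[0,0,0],[-0.0089,0.0121,0],0],[[0,0,0],[-0.0089,0.0121,0],0]]'>/dev/null; python3 g.py
S() { python3 g.py 3; }
python3 -m inch '[[[0,0,0],[-0.0006,0.0008,0],0]]'>/dev/null; S && python3 -m inch '[[[0,0,0],[-0.0006,0.0008,0],0]]'>/dev/null && S && python3 -m inch '[[[0,0,0],[-0.0003,0.0004,0],0]]'>/dev/null && S && python3 -m inch '[[[0,0,0],[-0.0003,0.0004,0],0]]'>/dev/null && S && python3 -m inch '[[[0,0,0],[-0.0003,0.0004,0],0]]'>/dev/null && S && python3 -m inch '[[[0,0,0],[-0.0003,0.0004,0],0]]'>/dev/null && S && python3 -m inch '[[[0,0,0],[-0.0003,0.0004,0],0]]'>/dev/null && S && python3 -m inch '[[[0,0,0],[-0.0003,0.0004,0],0]]'>/dev/null && S && python3 -m inch '[[[0,0,0],[-0.0003,0.0004,0],0]]'>/dev/null && S && python3 -m inch '[[[0,0,0],[-0.0003,0.0004,0],0]]'>/dev/null && S
```

```text
t8.80 TCPrel tool mm [-8.4 11.7] z 0.1065 F tool -0.1 0.1 z 0.3 |F| 0.1
t8.90 TCPrel tool mm [-8.7 12.3] z 0.1064 F tool -0.1 0.3 z 0.9 |F| 0.4False
```

```bash
sed -i 's/sys.exit(\(.*\))$/sys.exit(int(\1))/' g.py
S() { python3 g.py 3; }
python3 -m inch '[[[0,0,0],[-0.0006,0.0008,0],0]]'>/dev/null; S && python3 -m inch '[[[0,0,0],[-0.0006,0.0008,0],0]]'>/dev/null && S && python3 -m inch '[[[0,0,0],[-0.0003,0.0004,0],0]]'>/dev/null && S && python3 -m inch '[[[0,0,0],[-0.0003,0.0004,0],0]]'>/dev/null && S && python3 -m inch '[[[0,0,0],[-0.0003,0.0004,0],0]]'>/dev/null && S && python3 -m inch '[[[0,0,0],[-0.0003,0.0004,0],0]]'>/dev/null && S && python3 -m inch '[[[0,0,0],[-0.0003,0.0004,0],0]]'>/dev/null && S && python3 -m inch '[[[0,0,0],[-0.0003,0.0004,0],0]]'>/dev/null && S && python3 -m inch '[[[0,0,0],[-0.0003,0.0004,0],0]]'>/dev/null && S && python3 -m inch '[[[0,0,0],[-0.0003,0.0004,0],0]]'>/dev/null && S
```

```text
t9.00 TCPrel tool mm [-9.3 13.2] z 0.1063 F tool 0.4 0.8 z 0.1 |F| 0.9
t9.10 TCPrel tool mm [-9.9 14. ] z 0.1063 F tool 0.2 0.9 z 1.6 |F| 0.9
t9.20 TCPrel tool mm [-10.2  14.4] z 0.1063 F tool 0.3 0.3 z 0.6 |F| 0.4
t9.30 TCPrel tool mm [-10.5  14.8] z 0.1063 F tool 0.3 0.9 z 1.3 |F| 1.0
t9.40 TCPrel tool mm [-10.8  15.2] z 0.1063 F tool -0.2 0.5 z -0.1 |F| 0.5
t9.50 TCPrel tool mm [-11.1  15.6] z 0.1063 F tool 0.6 0.7 z 1.3 |F| 0.9
t9.60 TCPrel tool mm [-11.5  16. ] z 0.1064 F tool 0.1 0.2 z 0.6 |F| 0.3
t9.70 TCPrel tool mm [-11.8  16.4] z 0.1064 F tool 0.2 0.8 z 1.4 |F| 0.8
t9.80 TCPrel tool mm [-12.1  16.8] z 0.1064 F tool -0.0 1.4 z 0.7 |F| 1.4
t9.90 TCPrel tool mm [-12.4  17.2] z 0.1064 F tool 0.1 1.4 z 1.3 |F| 1.4
```

```bash

S() { python3 g.py 3; }
python3 -m inch '[[[0,0,0],[-0.0003,0.0004,0],0]]'>/dev/null; S && python3 -m inch '[[[0,0,0],[-0.0003,0.0004,0],0]]'>/dev/null && S && python3 -m inch '[[[0,0,0],[-0.0003,0.0004,0],0]]'>/dev/null && S && python3 -m inch '[[[0,0,0],[-0.0003,0.0004,0],0]]'>/dev/null && S && python3 -m inch '[[[0,0,0],[-0.0003,0.0004,0],0]]'>/dev/null && S && python3 -m inch '[[[0,0,0],[-0.0003,0.0004,0],0]]'>/dev/null && S && python3 -m inch '[[[0,0,0],[-0.0003,0.0004,0],0]]'>/dev/null && S && python3 -m inch '[[[0,0,0],[-0.0003,0.0004,0],0]]'>/dev/null && S && python3 -m inch '[[[0,0,0],[-0.0003,0.0004,0],0]]'>/dev/null && S && python3 -m inch '[[[0,0,0],[-0.0003,0.0004,0],0]]'>/dev/null && S
```

```text
t10.00 TCPrel tool mm [-12.7  17.6] z 0.1064 F tool 0.2 0.4 z -0.7 |F| 0.5
t10.10 TCPrel tool mm [-12.9  18. ] z 0.1064 F tool 0.4 0.1 z 0.8 |F| 0.4
t10.20 TCPrel tool mm [-13.2  18.4] z 0.1063 F tool -0.2 0.1 z 0.3 |F| 0.2
t10.30 TCPrel tool mm [-13.5  18.8] z 0.1063 F tool -0.4 0.5 z 0.7 |F| 0.6
t10.40 TCPrel tool mm [-13.8  19.2] z 0.1063 F tool 0.1 0.7 z 0.2 |F| 0.8
t10.50 TCPrel tool mm [-14.1  19.4] z 0.1064 F tool 0.2 -1.0 z -0.0 |F| 1.0
t10.60 TCPrel tool mm [-14.2  19.5] z 0.1065 F tool 2.9 -2.7 z -1.6 |F| 4.0
```

```bash
cat > w.py <<'E'
import sys,json,os,numpy as np
from plant import read_state
from scipy.optimize import least_squares
# usage: w.py log | w.py next
L=json.load(open('c.json')) if os.path.exists('c.json') else []
s=read_state();a=np.radians(-113.55);X=np.array([[np.cos(a),np.sin(a)],[np.sin(a),-np.cos(a)]])
f=X@(s['force'][:2]-[.05,.35]);p=1e3*X@(s['eef_pos'][:2]-[.5703,-.1452])
L.append([*p,*f]);json.dump(L,open('c.json','w'))
print('t%.2f'%s['clock'],'p',p.round(1),'z',s['eef_pos'][2].round(4),'F',f.round(1),np.hypot(*f).round(1))
if sys.argv[1]=='next':
    A=np.array(L);A=A[np.hypot(A[:,2],A[:,3])>1.5]
    if len(A)<6: A0=np.array([[0,0]])
    def res(c):
        d=A[:,:2]-c;r=np.hypot(*d.T);n=d/r[:,None];Fn=-(A[:,2:]*n).sum(1)
        return np.r_[(r-Fn/8-21),(c-[0,0])*.05]
    c=least_squares(res,[-1.3,3.]).x
    B=np.array(L[-int(sys.argv[2]):]);q=B[:,:2].mean(0);F=B[:,2:].mean(0)
    n=(q-c)/np.hypot(*(q-c));Fn=-F@n;th=np.arctan2(*n[::-1])
    print('centre',c.round(2),'res',np.abs(res(c)[:-2]).max().round(2),'Fn',Fn.round(1),'Ft',(F@[n[1],-n[0]]).round(1),'base angle',(125.5-np.degrees(np.arctan2(p[1],p[0]))).round(0)%360)
    R=np.hypot(*(q-c))
    for D in json.loads(sys.argv[3]):
        t=th-np.radians(D);m=np.array([np.cos(t),np.sin(t)]);w=min(1,D/8)
        print(D,((c+m*(R+w*np.clip((4-Fn)/7,-.6,.4))-q)/1e3).round(4).tolist())
else: sys.exit(int(np.hypot(*f)>9))
E
I='[[[0,0,0],[0,0,0],0]]'
for i in 1 2 3 4; do python3 -m inch '[[[0,0,0],[0,0,0],0]]'>/dev/null; python3 w.py log; done; python3 w.py next 5 '[4,8,12,16]'
```

```text
t10.70 p [-14.1  19.5] z 0.1065 F [ 2.4 -3.8] 4.5
t10.80 p [-14.2  19.5] z 0.1064 F [ 2.2 -3.8] 4.4
t10.90 p [-14.2  19.5] z 0.1065 F [ 2.4 -4.3] 4.9
t11.00 p [-14.2  19.6] z 0.1064 F [ 2.  -4.7] 5.1
t11.00 p [-14.2  19.6] z 0.1064 F [ 2.  -4.7] 5.1
centre [-1.54  2.03] res 0.04 Fn 4.8 Ft -0.7 base angle 359.0
4 [0.0013, 0.0008]
8 [0.0026, 0.0015]
12 [0.004, 0.0021]
16 [0.0054, 0.0027]
```

```bash
python3 -m inch '[[[0,0,0],[0.0013,0.0008,0],0],[[0,0,0],[0.0026,0.0015,0],0]]'>/dev/null; python3 w.py log && python3 -m inch '[[[0,0,0],[0.0014,0.0006,0],0],[[0,0,0],[0.0014,0.0006,0],0]]'>/dev/null; python3 w.py log; python3 -m inch '[[[0,0,0],[0,0,0],0]]'>/dev/null; python3 w.py next 2 '[4,8,12,16]'
```

```text
t11.20 p [-12.4  21.1] z 0.1067 F [-0.6 -4.8] 4.8
t11.40 p [-10.8  21.6] z 0.1068 F [-0.1 -3.8] 3.8
t11.50 p [-10.8  21.6] z 0.1068 F [-1.  -4.4] 4.5
centre [-0.58  2.82] res 0.3 Fn 3.3 Ft -2.4 base angle 9.0
4 [0.0013, 0.0007]
8 [0.0027, 0.0013]
12 [0.0041, 0.0018]
16 [0.0055, 0.0022]
```

```bash
python3 -m inch '[[[0,0,0],[0.0013,0.0007,0],0],[[0,0,0],[0.0027,0.0013,0],0]]'>/dev/null; python3 w.py log && python3 -m inch '[[[0,0,0],[0.0014,0.0005,0],0],[[0,0,0],[0.0028,0.0009,0],0]]'>/dev/null; python3 w.py log; python3 -m inch '[[[0,0,0],[0,0,0],0]]'>/dev/null; python3 w.py next 2 '[4,8,12,16,20,24]'
```

```text
t11.70 p [-8.4 22.3] z 0.1068 F [-1.1 -6.6] 6.7
t11.90 p [-5.6 23.1] z 0.1069 F [-1.1 -5.4] 5.6
t12.00 p [-5.2 23.3] z 0.1069 F [-0.2 -6.2] 6.2
centre [-2.    1.82] res 0.4 Fn 5.6 Ft -1.6 base angle 23.0
4 [0.0015, 0.0001]
8 [0.003, 0.0]
12 [0.0045, 0.0]
16 [0.006, -0.0001]
20 [0.0075, -0.0003]
24 [0.0089, -0.0007]
```

```bash
python3 -m inch '[[[0,0,0],[0.0015,0.0001,0],0],[[0,0,0],[0.003,0.0,0],0]]'>/dev/null; python3 w.py log && python3 -m inch '[[[0,0,0],[0.0015,0.0,0],0],[[0,0,0],[0.003,-0.0001,0],0]]'>/dev/null; python3 w.py log; python3 -m inch '[[[0,0,0],[0,0,0],0]]'>/dev/null; python3 w.py next 2 '[4,8,12,16,20,24]'
```

```text
t12.20 p [-2.3 23.9] z 0.1067 F [-0.4 -3.5] 3.5
t12.40 p [ 0.9 24.5] z 0.1062 F [-3.1 -3. ] 4.3
t12.50 p [ 1.  24.4] z 0.1062 F [-2.4 -2.6] 3.5
centre [-0.59  2.66] res 0.6 Fn 3.0 Ft -2.6 base angle 38.0
4 [0.0015, -0.0001]
8 [0.003, -0.0003]
12 [0.0045, -0.0007]
16 [0.006, -0.0011]
20 [0.0074, -0.0017]
24 [0.0088, -0.0024]
```

```bash
python3 -m inch '[[[0,0,0],[0.0015,-0.0001,0],0],[[0,0,0],[0.003,-0.0003,0],0]]'>/dev/null; python3 w.py log && python3 -m inch '[[[0,0,0],[0.0015,-0.0004,0],0],[[0,0,0],[0.003,-0.0008,0],0],[[0,0,0],[0.0044,-0.0014,0],0]]'>/dev/null; python3 w.py log; python3 -m inch '[[[0,0,0],[0,0,0],0]]'>/dev/null; python3 w.py next 2 '[4,8,12,16,20,24]'
```

```text
t12.70 p [ 3.3 23.8] z 0.1062 F [-5.  -2.3] 5.5
t13.00 p [ 7.5 22.2] z 0.1063 F [-3.5 -3.8] 5.2
t13.10 p [ 8. 22.] z 0.1063 F [-3.4 -3.8] 5.1
centre [-0.81  2.56] res 0.61 Fn 4.8 Ft -1.6 base angle 55.0
4 [0.0013, -0.0007]
8 [0.0026, -0.0015]
12 [0.0038, -0.0023]
16 [0.005, -0.0032]
20 [0.0061, -0.0042]
24 [0.0071, -0.0053]
```

```bash
python3 -m inch '[[[0,0,0],[0.0013,-0.0007,0],0],[[0,0,0],[0.0026,-0.0015,0],0],[[0,0,0],[0.0038,-0.0023,0],0]]'>/dev/null; python3 w.py log && python3 -m inch '[[[0,0,0],[0.0012,-0.0009,0],0],[[0,0,0],[0.0023,-0.0019,0],0],[[0,0,0],[0.0033,-0.003,0],0]]'>/dev/null; python3 w.py log; python3 -m inch '[[[0,0,0],[0,0,0],0]]'>/dev/null; python3 w.py next 2 '[4,8,12,16,20,24,28,32]'
```

```text
t13.40 p [12.  20.4] z 0.1062 F [-3.5 -2.6] 4.4
t13.70 p [15. 18.] z 0.1059 F [-6.4  0.7] 6.5
t13.80 p [15.2 17.6] z 0.1059 F [-5.4 -2.1] 5.8
centre [-0.57  2.66] res 0.58 Fn 4.7 Ft -3.6 base angle 76.0
4 [0.001, -0.0012]
8 [0.0019, -0.0024]
12 [0.0027, -0.0036]
16 [0.0035, -0.005]
20 [0.0041, -0.0063]
24 [0.0047, -0.0077]
28 [0.0052, -0.0092]
32 [0.0056, -0.0106]
```

```bash
python3 -m inch '[[[0,0,0],[0.001,-0.0012,0],0],[[0,0,0],[0.0019,-0.0024,0],0],[[0,0,0],[0.0027,-0.0036,0],0]]'>/dev/null; python3 w.py log && python3 -m inch '[[[0,0,0],[0.0008,-0.0014,0],0],[[0,0,0],[0.0014,-0.0027,0],0],[[0,0,0],[0.002,-0.0041,0],0]]'>/dev/null; python3 w.py log; python3 -m inch '[[[0,0,0],[0,0,0],0]]'>/dev/null; python3 w.py next 2 '[4,8,12,16,20,24,28,32]'
```

```text
t14.10 p [17.4 14.5] z 0.1058 F [-6.6  0.1] 6.6
t14.40 p [19.8 10.6] z 0.1057 F [-4.   0.1] 4.0
t14.50 p [20.1 10.1] z 0.1057 F [-4.3 -1.5] 4.6
centre [-0.48  2.67] res 0.58 Fn 4.1 Ft -0.8 base angle 99.0
4 [0.0005, -0.0014]
8 [0.0009, -0.0029]
12 [0.0011, -0.0044]
16 [0.0013, -0.0059]
20 [0.0014, -0.0074]
24 [0.0013, -0.009]
28 [0.0012, -0.0105]
32 [0.0009, -0.012]
```

```bash
python3 -m inch '[[[0,0,0],[0.0005,-0.0014,0],0],[[0,0,0],[0.0009,-0.0029,0],0],[[0,0,0],[0.0011,-0.0044,0],0]]'>/dev/null; python3 w.py log && python3 -m inch '[[[0,0,0],[0.0002,-0.0015,0],0],[[0,0,0],[0.0003,-0.003,0],0],[[0,0,0],[0.0002,-0.0046,0],0]]'>/dev/null; python3 w.py log; python3 -m inch '[[[0,0,0],[0,0,0],0]]'>/dev/null; python3 w.py next 2 '[4,8,12,16,20,24,28,32]'
```

```text
t14.80 p [21.4  6.7] z 0.1058 F [-5.3  2.9] 6.1
t15.10 p [21.3  2.7] z 0.1054 F [-5.4  4.9] 7.3
t15.20 p [21.3  2.1] z 0.1054 F [-4.6  2.2] 5.1
centre [-0.38  2.69] res 0.57 Fn 5.1 Ft -3.5 base angle 120.0
4 [-0.0002, -0.0015]
8 [-0.0004, -0.003]
12 [-0.0007, -0.0045]
16 [-0.0011, -0.0059]
20 [-0.0016, -0.0073]
24 [-0.0021, -0.0087]
28 [-0.0028, -0.0101]
32 [-0.0036, -0.0114]
```

```bash
python3 -m inch '[[[0,0,0],[-0.0002,-0.0015,0],0],[[0,0,0],[-0.0004,-0.003,0],0],[[0,0,0],[-0.0007,-0.0045,0],0]]'>/dev/null; python3 w.py log && python3 -m inch '[[[0,0,0],[-0.0004,-0.0014,0],0],[[0,0,0],[-0.0009,-0.0028,0],0],[[0,0,0],[-0.0014,-0.0042,0],0]]'>/dev/null; python3 w.py log; python3 -m inch '[[[0,0,0],[0,0,0],0]]'>/dev/null; python3 w.py next 2 '[4,8,12,16,20,24,28,32]'
```

```text
t15.50 p [21. -2.] z 0.1053 F [-4.7  3.5] 5.8
t15.80 p [20.3 -6.5] z 0.1057 F [-2.2  5.5] 5.9
t15.90 p [20.1 -6.7] z 0.1057 F [-2.6  4.1] 4.8
centre [-0.22  2.65] res 0.91 Fn 4.2 Ft -3.4 base angle 144.0
4 [-0.0007, -0.0014]
8 [-0.0015, -0.0027]
12 [-0.0024, -0.004]
16 [-0.0034, -0.0052]
20 [-0.0044, -0.0064]
24 [-0.0056, -0.0075]
28 [-0.0068, -0.0085]
32 [-0.008, -0.0094]
```

```bash
python3 -m inch '[[[0,0,0],[-0.0007,-0.0014,0],0],[[0,0,0],[-0.0015,-0.0027,0],0],[[0,0,0],[-0.0024,-0.004,0],0]]'>/dev/null; python3 w.py log && python3 -m inch '[[[0,0,0],[-0.001,-0.0012,0],0],[[0,0,0],[-0.002,-0.0024,0],0],[[0,0,0],[-0.0032,-0.0035,0],0]]'>/dev/null; python3 w.py log; python3 -m inch '[[[0,0,0],[0,0,0],0]]'>/dev/null; python3 w.py next 2 '[4,8,12,16,20,24,28,32]'
```

```text
t16.20 p [17.9 -9.6] z 0.1053 F [-3.7  6.9] 7.9
t16.50 p [ 14.8 -13.3] z 0.1052 F [-1.5  5.5] 5.7
t16.60 p [ 14.5 -13.8] z 0.1053 F [-2.9  4.8] 5.7
centre [-0.19  2.63] res 0.87 Fn 5.3 Ft -1.9 base angle 169.0
4 [-0.0012, -0.0009]
8 [-0.0025, -0.0018]
12 [-0.0038, -0.0026]
16 [-0.0051, -0.0033]
20 [-0.0065, -0.0039]
24 [-0.0079, -0.0045]
28 [-0.0094, -0.0049]
32 [-0.0109, -0.0052]
```

```bash
python3 -m inch '[[[0,0,0],[-0.0012,-0.0009,0],0],[[0,0,0],[-0.0025,-0.0018,0],0],[[0,0,0],[-0.0038,-0.0026,0],0]]'>/dev/null; python3 w.py log && python3 -m inch '[[[0,0,0],[-0.0013,-0.0007,0],0],[[0,0,0],[-0.0027,-0.0013,0],0],[[0,0,0],[-0.0041,-0.0019,0],0]]'>/dev/null; python3 w.py log; python3 -m inch '[[[0,0,0],[0,0,0],0]]'>/dev/null; python3 w.py next 2 '[4,8,12,16,20,24,28,32]'
```

```text
t16.90 p [ 11.3 -17. ] z 0.1058 F [2.5 6.7] 7.1
t17.20 p [  7.8 -18.1] z 0.1056 F [2.9 7. ] 7.5
t17.30 p [  7.4 -18.2] z 0.1056 F [2.1 6.2] 6.6
centre [-0.15  2.54] res 1.07 Fn 5.3 Ft -4.7 base angle 193.0
4 [-0.0015, -0.0004]
8 [-0.003, -0.0007]
12 [-0.0045, -0.001]
16 [-0.006, -0.0012]
20 [-0.0076, -0.0012]
24 [-0.0091, -0.0012]
28 [-0.0106, -0.001]
32 [-0.0121, -0.0008]
```

```bash
python3 -m inch '[[[0,0,0],[-0.0015,-0.0003,0],0],[[0,0,0],[-0.003,-0.0006,0],0],[[0,0,0],[-0.0045,-0.0009,0],0]]'>/dev/null; python3 w.py log && python3 -m inch '[[[0,0,0],[-0.0015,-0.0001,0],0],[[0,0,0],[-0.0031,-0.0001,0],0],[[0,0,0],[-0.0046,-0.0001,0],0]]'>/dev/null; python3 w.py log; python3 -m inch '[[[0,0,0],[0,0,0],0]]'>/dev/null; python3 w.py next 2 '[4,8,12,16,20,24,28,32]'
```

```text
t17.60 p [  3.2 -19.3] z 0.1056 F [2.2 6.6] 6.9
t17.90 p [ -1.8 -20.5] z 0.106 F [4.2 4.4] 6.1
t18.00 p [ -1.9 -20.4] z 0.106 F [2.7 4.6] 5.3
centre [-0.2   2.39] res 1.31 Fn 4.7 Ft -3.2 base angle 221.0
4 [-0.0016, 0.0002]
8 [-0.0031, 0.0006]
12 [-0.0047, 0.0009]
16 [-0.0062, 0.0014]
20 [-0.0077, 0.002]
24 [-0.0091, 0.0027]
28 [-0.0105, 0.0035]
32 [-0.0118, 0.0044]
```

```bash
python3 -m inch '[[[0,0,0],[-0.0016,0.0002,0],0],[[0,0,0],[-0.0031,0.0006,0],0],[[0,0,0],[-0.0047,0.0009,0],0]]'>/dev/null; python3 w.py log && python3 -m inch '[[[0,0,0],[-0.0015,0.0005,0],0],[[0,0,0],[-0.003,0.0011,0],0],[[0,0,0],[-0.0044,0.0018,0],0]]'>/dev/null; python3 w.py log; python3 -m inch '[[[0,0,0],[0,0,0],0]]'>/dev/null; python3 w.py next 2 '[4,8,12,16,20,24,28,32]'
```

```text
t18.30 p [ -5.2 -19.4] z 0.1061 F [6.6 4.9] 8.2
t18.60 p [ -9.7 -17.7] z 0.1061 F [6.5 3.9] 7.6
t18.70 p [-10.2 -17.5] z 0.1061 F [3.9 5.5] 6.7
centre [-0.24  2.33] res 1.25 Fn 6.5 Ft -2.6 base angle 246.0
4 [-0.0013, 0.0009]
8 [-0.0025, 0.0018]
12 [-0.0037, 0.0027]
16 [-0.0049, 0.0037]
20 [-0.006, 0.0048]
24 [-0.007, 0.0059]
28 [-0.0079, 0.0071]
32 [-0.0088, 0.0084]
```

```bash
python3 -m inch '[[[0,0,0],[-0.0013,0.0009,0],0],[[0,0,0],[-0.0025,0.0018,0],0],[[0,0,0],[-0.0037,0.0027,0],0]]'>/dev/null; python3 w.py log && python3 -m inch '[[[0,0,0],[-0.0012,0.001,0],0],[[0,0,0],[-0.0023,0.0021,0],0],[[0,0,0],[-0.0033,0.0032,0],0]]'>/dev/null; python3 w.py log; python3 -m inch '[[[0,0,0],[0,0,0],0]]'>/dev/null; python3 w.py next 2 '[4,8,12,16,20,24,28,32]'
```

```text
t19.00 p [-14.2 -15.8] z 0.1064 F [4.4 2.5] 5.0
t19.30 p [-16.5 -13.5] z 0.1068 F [9.2 1.1] 9.3
t19.40 p [-16.7 -13.1] z 0.1068 F [7.4 1.4] 7.6
centre [-0.36  2.24] res 1.16 Fn 6.9 Ft -4.9 base angle 267.0
4 [-0.0009, 0.0013]
8 [-0.0017, 0.0027]
12 [-0.0025, 0.0039]
16 [-0.0033, 0.0053]
20 [-0.004, 0.0067]
24 [-0.0045, 0.0081]
28 [-0.005, 0.0096]
32 [-0.0054, 0.0111]
```

```bash
python3 -m inch '[[[0,0,0],[-0.0007,0.0014,0],0],[[0,0,0],[-0.0014,0.0028,0],0],[[0,0,0],[-0.0023,0.004,0],0]]'>/dev/null; python3 w.py log && python3 -m inch '[[[0,0,0],[-0.0008,0.0014,0],0],[[0,0,0],[-0.0015,0.0028,0],0],[[0,0,0],[-0.002,0.0042,0],0]]'>/dev/null; python3 w.py log; python3 -m inch '[[[0,0,0],[0,0,0],0]]'>/dev/null; python3 w.py next 2 '[4,8,12,16,20,24,28,32]'
```

```text
t19.70 p [-18.9  -9.8] z 0.1071 F [9.  0.5] 9.0
t20.00 p [-21.4  -5.8] z 0.1072 F [6.  0.5] 6.1
t20.10 p [-21.7  -5.3] z 0.1072 F [5.9 1.9] 6.2
centre [-0.44  2.22] res 1.13 Fn 6.0 Ft -0.9 base angle 292.0
4 [-0.0004, 0.0015]
8 [-0.0006, 0.0031]
12 [-0.0009, 0.0046]
16 [-0.001, 0.0061]
20 [-0.0011, 0.0077]
24 [-0.0011, 0.0092]
28 [-0.0009, 0.0108]
32 [-0.0006, 0.0123]
```

```bash
python3 -m inch '[[[0,0,0],[-0.0004,0.0015,0],0],[[0,0,0],[-0.0006,0.0031,0],0],[[0,0,0],[-0.0009,0.0046,0],0]]'>/dev/null; python3 w.py log && python3 -m inch '[[[0,0,0],[-0.0001,0.0015,0],0],[[0,0,0],[-0.0002,0.0031,0],0],[[0,0,0],[-0.0001,0.0046,0],0]]'>/dev/null; python3 w.py log; python3 -m inch '[[[0,0,0],[0,0,0],0]]'>/dev/null; python3 w.py next 2 '[4,8,12,16,20,24,28,32]'
```

```text
t20.40 p [-22.7  -2.5] z 0.1076 F [ 7.9 -4.3] 9.0
t20.70 p [-22.6   1.2] z 0.1082 F [ 8.  -5.5] 9.6
t20.80 p [-22.6   1.8] z 0.1082 F [ 8.1 -3.7] 8.9
centre [-0.5   2.21] res 1.12 Fn 7.9 Ft -4.8 base angle 310.0
4 [0.0003, 0.0015]
8 [0.0007, 0.003]
12 [0.0009, 0.0045]
16 [0.0012, 0.006]
20 [0.0016, 0.0074]
24 [0.0021, 0.0088]
28 [0.0027, 0.0102]
32 [0.0035, 0.0116]
```

```bash
python3 -m inch '[[[0,0,0],[0.0004,0.0015,0.0003],0],[[0,0,0],[0.0009,0.003,0.0007],0],[[0,0,0],[0.0012,0.0045,0.001],0]]'>/dev/null; python3 w.py log && python3 -m inch '[[[0,0,0],[0.0003,0.0015,0],0],[[0,0,0],[0.0007,0.0029,0],0],[[0,0,0],[0.0012,0.0043,0],0]]'>/dev/null; python3 w.py log; python3 -m inch '[[[0,0,0],[0,0,0],0]]'>/dev/null; python3 w.py next 2 '[4,8,12,16,20,24,28,32]'
```

```text
t21.10 p [-22.2   5.5] z 0.1077 F [ 5. -2.] 5.4
t21.40 p [-21.7  10.5] z 0.1071 F [ 4.7 -7.3] 8.6
t21.50 p [-21.7  10.6] z 0.1071 F [ 5.1 -4.7] 6.9
centre [-0.58  2.23] res 1.14 Fn 6.8 Ft -3.7 base angle 332.0
4 [0.0008, 0.0014]
8 [0.0017, 0.0027]
12 [0.0025, 0.004]
16 [0.0034, 0.0053]
20 [0.0044, 0.0065]
24 [0.0055, 0.0076]
28 [0.0066, 0.0086]
32 [0.0079, 0.0096]
```

```bash
python3 -m inch '[[[0,0,0],[0.0008,0.0014,0],0],[[0,0,0],[0.0017,0.0027,0],0],[[0,0,0],[0.0026,0.004,0],0]]'>/dev/null; python3 w.py log && python3 -m inch '[[[0,0,0],[0.001,0.0012,0],0],[[0,0,0],[0.0021,0.0024,0],0],[[0,0,0],[0.0032,0.0034,0],0]]'>/dev/null; python3 w.py log; python3 -m inch '[[[0,0,0],[0,0,0],0]]'>/dev/null; python3 w.py next 2 '[4,8,12,16,20,24,28,32]'
```

```text
t21.80 p [-19.9  13. ] z 0.1075 F [ 3.4 -9. ] 9.6
t21.80 p [-19.9  13. ] z 0.1075 F [ 3.4 -9. ] 9.6
t21.90 p [-19.5  13.6] z 0.1075 F [ 4.5 -6.9] 8.2
centre [-0.59  2.24] res 1.14 Fn 7.4 Ft -4.9 base angle 340.0
4 [0.001, 0.0012]
8 [0.0021, 0.0023]
12 [0.0031, 0.0034]
16 [0.0041, 0.0045]
20 [0.0052, 0.0055]
24 [0.0064, 0.0064]
28 [0.0077, 0.0073]
32 [0.009, 0.008]
```

Guard stopped it at 340°; I'll continue with a little less pressure.

```bash
python3 -m inch '[[[0,0,0],[0.0012,0.001,0],0],[[0,0,0],[0.0023,0.0021,0],0],[[0,0,0],[0.0033,0.0032,0],0]]'>/dev/null; python3 w.py log && python3 -m inch '[[[0,0,0],[0.0011,0.001,0],0],[[0,0,0],[0.0022,0.002,0],0]]'>/dev/null; python3 w.py log; python3 -m inch '[[[0,0,0],[0,0,0],0]]'>/dev/null; python3 w.py next 2 '[4,8,12,16,20,24,28,32]'
```

```text
t22.20 p [-16.8  16.7] z 0.1075 F [ 2.7 -7.5] 8.0
t22.40 p [-14.6  19.2] z 0.1073 F [ 1.4 -5.4] 5.6
t22.50 p [-14.3  19.7] z 0.1072 F [ 2.7 -4.3] 5.1
centre [-0.61  2.25] res 1.16 Fn 5.1 Ft -1.4 base angle 359.0
4 [0.0013, 0.0009]
8 [0.0026, 0.0016]
12 [0.004, 0.0024]
16 [0.0053, 0.003]
20 [0.0068, 0.0036]
24 [0.0082, 0.004]
28 [0.0097, 0.0043]
32 [0.0112, 0.0046]
```

```bash
python3 -m inch '[[[0,0,0],[0.0006,0.0004,0],0],[[0,0,0],[0.0013,0.0009,0],0],[[0,0,0],[0.0013,0.0009,0],0],[[0,0,0],[0.0013,0.0009,0],0],[[0,0,0],[0.0013,0.0009,0],0]]'>/dev/null; python3 w.py log
python3 -m inch '[[[0,0,0],[0.003,-0.005,0],0],[[0,0,0],[0.007,-0.01,0],0],[[0,0,0],[0.012,-0.018,0],0],[[0,0,0],[0.012,-0.018,0],0],[[0,0,0],[0.012,-0.018,0],0]]'>/dev/null; python3 g.py
python3 -m inch '[[[0,0,0],[0,0,-0.02],0],[[0,0,0],[0,0,-0.04],0],[[0,0,0],[0,0,-0.06],0],[[0,0,0],[0,0,-0.07],0],[[0,0,0],[0,0,-0.07],0],[[0,0,0],[0,0,-0.07],0],[[0,0,0],[0,0,-0.07],0]]'
python3 -m inch '[[[0,0,0],[-0.028,0.02,0],0],[[0,0,0],[-0.056,0.04,0],0],[[0,0,0],[-0.085,0.06,0],0],[[0,0,0],[-0.113,0.08,0],0],[[0,0,0],[-0.142,0.1,0],0],[[0,0,0],[-0.17,0.12,0],0],[[0,0,0],[-0.19,0.14,0],0],[[0,0,0],[-0.19,0.14,0],0]]'
python3 -m inch '[[[0,0,0],[0,0,0],0]]'
```

```text
t23.00 p [-13.2  21.1] z 0.1069 F [ 2.2 -4.5] 5.0
t23.50 TCPrel tool mm [-0.5  5.7] z 0.1049 F tool 1.5 -0.0 z 0.7 |F| 1.5
clock: 24.2
eef_pos: [0.5647, -0.1421, 0.1739]
ee_rot: [179.9, -0.0, -113.6]
force: [0.4, -0.2, -1.1]
grip_width: 0.0228
gripper_force: 99.1
clock: 25.0
eef_pos: [0.5118, 0.0904, 0.1744]
ee_rot: [179.9, -0.0, -113.4]
force: [0.2, -0.5, -1.4]
grip_width: 0.0229
gripper_force: 99.3
clock: 25.1
eef_pos: [0.5127, 0.0882, 0.1747]
ee_rot: [179.9, -0.1, -113.5]
force: [-0.5, 0.4, -1.5]
grip_width: 0.023
gripper_force: 99.3
```

```bash
python3 -m inch '[[[0,0,0],[-0.028,0.015,0],0],[[0,0,0],[-0.055,0.03,0],0],[[0,0,0],[-0.08,0.045,0],0],[[0,0,0],[-0.0925,0.0532,0],0],[[0,0,0],[-0.0925,0.0532,0],0],[[0,0,0],[-0.0925,0.0532,0],0],[[0,0,0],[-0.0925,0.0532,0],0]]'
python3 -m inch '[[[0,0,0],[0,0,0.02],0],[[0,0,0],[0,0,0.03],0],[[0,0,0],[0,0,0.03],0],[[0,0,0],[0,0,0.03],0]]'
python3 - <<'E'
from h import *
r=[]
for n,c in(('scene',(300,90,400,210)),('side',(270,150,370,270))):
    snap(n,n+'2');x0,y0,x1,y1=c;r.append(cv2.resize(cv2.imread(f'pics/{n}2.png')[y0:y1,x0:x1],None,fx=4,fy=4,interpolation=cv2.INTER_CUBIC))
cv2.imwrite('pics/both2.png',np.hstack(r));s=read_state();print(s['eef_pos'],s['ee_rot'])
d=[]
for f in('scene2','side2'):
    z=np.load(f'pics/{f}.npz')
    for P in ([.5009,.1942,.145-.0369],[.5009,.1942,.145-.0099],[.5007,.1925,.055]):
        q=z['V'][:3,:3]@np.array(P)+z['V'][:3,3];q=z['K']@[q[0],-q[1],-q[2]];print(f,P,(q[:2]/q[2]).round(1))
E
```

```text
clock: 25.8
eef_pos: [0.5017, 0.1928, 0.1752]
ee_rot: [180.0, -0.0, -113.7]
force: [-0.1, -0.0, -0.6]
grip_width: 0.0228
gripper_force: 99.2
clock: 26.2
eef_pos: [0.5017, 0.1935, 0.1457]
ee_rot: [-180.0, -0.0, -113.6]
force: [0.2, 0.2, -0.8]
grip_width: 0.0228
gripper_force: 99.2
[0.50201202 0.19401723 0.14620999] [-1.79942010e+02  5.88982916e-02 -1.13609163e+02]
scene2 [0.5009, 0.1942, 0.10809999999999999] [352.3 168.9]
scene2 [0.5009, 0.1942, 0.1351] [352.8 160.4]
scene2 [0.5007, 0.1925, 0.055] [350.9 185. ]
side2 [0.5009, 0.1942, 0.10809999999999999] [322.1 222.2]
side2 [0.5009, 0.1942, 0.1351] [322.3 213.1]
side2 [0.5007, 0.1925, 0.055] [322.3 239.1]
```

View pics/both2.png

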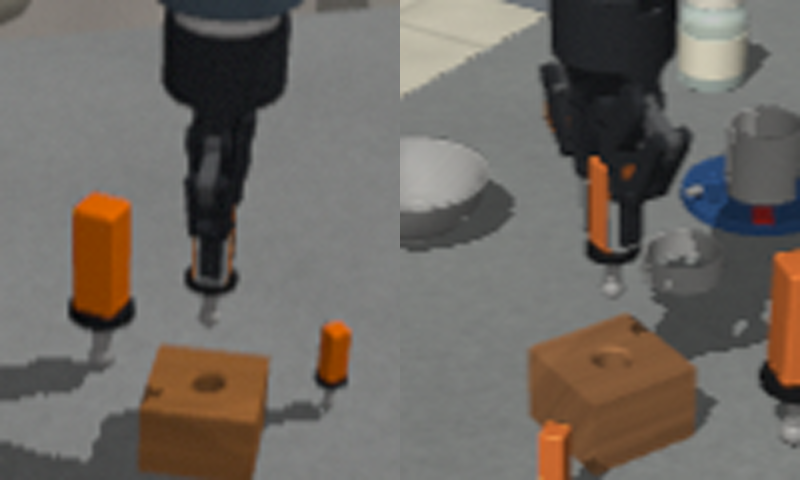

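The crops show the ball directly above the hole in both views (scene ball (352,169) over hole (352,185); side ball (323,221) over hole (323,240)), and the tool is upright.

```bash
python3 -m inch '[[[0,0,0],[0,0.0008,0.02],0],[[0,0,0],[0,0.0008,0.035],0],[[0,0,0],[0,0.0008,0.045],0],[[0,0,0],[0,0.0008,0.05],0],[[0,0,0],[0,0.0008,0.055],0],[[0,0,0],[0,0.0008,0.06],0],[[0,0,0],[0,0.0008,0.06],0]]'>/dev/null; python3 g.py 6 && python3 -m inch '[[[0,0,0],[0,0,0.005],0],[[0,0,0],[0,0,0.01],0],[[0,0,0],[0,0,0.014],0],[[0,0,0],[0,0,0.016],0],[[0,0,0],[0,0,0.016],0]]'
```

```text
t27.00 TCPrel tool mm [-283.3  199.5] z 0.085 F tool 0.0 1.5 z 1.0 |F| 1.5
clock: 27.5
eef_pos: [0.5005, 0.1941, 0.0689]
ee_rot: [180.0, -0.0, -113.6]
force: [-0.3, 0.1, -0.9]
grip_width: 0.0224
gripper_force: 99.2
```

```bash
python3 -m inch '[[[0,0,0],[0,0,0.001],0],[[0,0,0],[0,0,0.002],0],[[0,0,0],[0,0,0.002],0]]'|grep -E 'eef|force'; python3 -m inch '[[[0,0,0],[0,0,0.0008],0],[[0,0,0],[0,0,0.0008],0]]'|grep -E 'eef|force';  python3 -m inch '[[[0,0,0],[0,0,0.0008],0],[[0,0,0],[0,0,0.0008],0]]'|grep -E 'eef|force'
```

```text
eef_pos: [0.5007, 0.1943, 0.0673]
force: [-0.4, -0.5, -1.2]
gripper_force: 99.2
eef_pos: [0.5007, 0.1943, 0.0665]
force: [0.5, -0.4, -1.3]
gripper_force: 99.2
eef_pos: [0.5007, 0.1943, 0.0657]
force: [0.1, -0.6, -0.8]
gripper_force: 99.2
```

```bash
for i in 1 2 3; do python3 -m inch '[[[0,0,0],[0,0,0.0004],0],[[0,0,0],[0,0,0.0004],0]]'|grep -E 'eef|^force'; done
```

```text
eef_pos: [0.5007, 0.1943, 0.0653]
force: [-0.2, 0.8, -1.1]
eef_pos: [0.5008, 0.1943, 0.065]
force: [0.6, -1.0, -0.8]
eef_pos: [0.5008, 0.1943, 0.065]
force: [-1.8, -0.5, 2.6]
```

Flange is touching. Release: open, wait, rise straight up.

```bash
python3 -m inch '[[[0,0,0],[0,0,0],1],[[0,0,0],[0,0,0],1],[[0,0,0],[0,0,0],1],[[0,0,0],[0,0,0],1],[[0,0,0],[0,0,0],1],[[0,0,0],[0,0,0],1],[[0,0,0],[0,0,0],1],[[0,0,0],[0,0,0],1]]'
python3 -m inch '[[[0,0,0],[0,0,-0.01],1],[[0,0,0],[0,0,-0.03],1],[[0,0,0],[0,0,-0.06],1],[[0,0,0],[0,0,-0.1],1],[[0,0,0],[0,0,-0.14],1],[[0,0,0],[0,0,-0.17],1],[[0,0,0],[0,0,-0.17],1],[[0,0,0],[0,0,-0.17],1]]'
python3 - <<'E'
from h import *
r=[]
for n,c in(('scene',(300,90,400,210)),('side',(270,150,370,270))):
    snap(n,n+'3');x0,y0,x1,y1=c;r.append(cv2.resize(cv2.imread(f'pics/{n}3.png')[y0:y1,x0:x1],None,fx=4,fy=4,interpolation=cv2.INTER_CUBIC))
cv2.imwrite('pics/both3.png',np.hstack(r))
E
```

```text
clock: 29.6
eef_pos: [0.5007, 0.1943, 0.0645]
ee_rot: [-180.0, -0.0, -113.6]
force: [-0.2, 1.0, -1.3]
grip_width: 0.0856
gripper_force: 0.0
clock: 30.4
eef_pos: [0.5008, 0.1945, 0.2356]
ee_rot: [-180.0, 0.1, -113.6]
force: [-0.5, 0.6, -0.7]
grip_width: 0.0855
gripper_force: 0.0
```

View pics/both3.png

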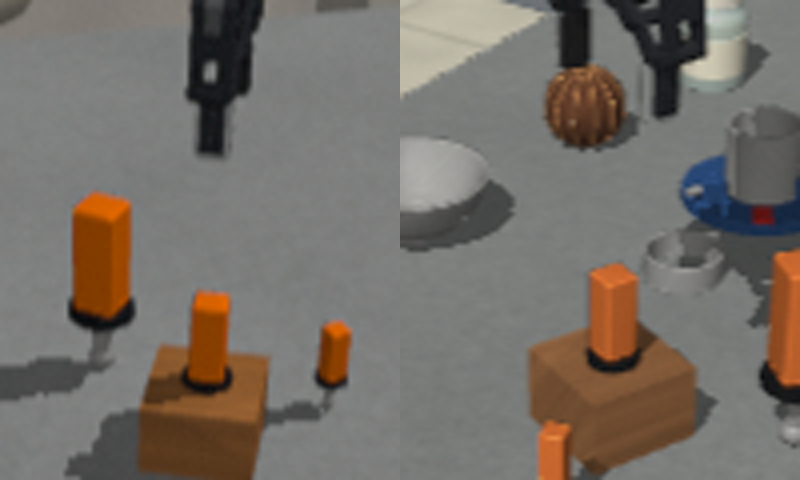

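The burnisher stands upright with its flange flat on the block (scene crop (208,380), side crop (612,355)). The gripper is clear.

```bash
python3 -c "
from plant import job_done
print(job_done())"
```

```text
the job is handed in; nothing more can be done
None
```

I rubbed the ball one full circle anticlockwise from the red mark and back, keeping contact at about 4–9.6 N by the wrist force readings. The burnisher is back upright in its block with the flange seated, and I handed the job in at about 30.5 s; no verdict was returned.

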